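Rest the curing box, free its lid if caught, and hold it open

ROBOT

A 6-joint arm with a two-finger parallel gripper is mounted at the origin on the work surface. World frame = base frame: x ahead of the robot, y to its left, z up, the work surface at z = 0. Lengths are in m, angles in rad, forces in N, time in s.
With the tool pointing down it reaches from about 0.25 to 0.775 m from the base axis. Payload 4 kg.
Tool frame: the origin (TCP) lies at the very end of the fingers, on their centre line; the grasp point (between the pads) lies 19 mm behind it; z points along the fingers, y is the line along which they close (so a half turn about z gives the same grasp; the last joint's range is limited). The gripper opens to 94 mm and grips with 3 to 60 N. Pads are 16 mm wide; open, the fingers measure 119 mm over their backs; the gripper's body (75 mm by 177 mm) begins 78 mm behind the grasp point.
Start: joints at [1.224, 0.087, 1.371, -0, 1.684, -0.103], TCP at [0.133, 0.534, 0.206] pointing down, gripper open.
Joint ranges: [-3.1, 3.1], [-0.76, 2.03], [0.27, 2.55], [-1.08, 4.22], [0.17, 2.65], [-2.57, 2.57]. Speed limits (rad/s): [2.79, 2.79, 3.14, 3.14, 3.14, 3.14].

INTERFACE

Orientations are given as [roll, pitch, yaw] about the fixed x, y, z axes, in that order (R = Rz(yaw) Ry(pitch) Rx(roll)).
In Python, from bench import robot gives the robot as it stands. The module is installed in compiled form; this text tells all that it offers.
- The arm moves only by the tool move_arm, never from a script. Its argument "deltas" is one flat list of numbers, 7 for each row, row after row: the turn, a rotation vector about the tool's x, y, z in rad, then the shift along the tool's x, y, z in cm, then the closure, from -1 (fully open) to 1 (shut). A call has 1 to 8 rows; each row is the pose to reach, as a shift and turn from the pose commanded when the call began, along the tool's axes at that moment; what a row does not reach only later rows make up. A row lasts 1/10 s, in which the tool goes at most 50 mm and 8.59 degrees, less where a joint would pass 70% of its speed; a pose out of reach is approached as far as the arm can. A call with a gripper value outside its range is refused whole. The fingers move at their own pace and stop on an object; the grip force is fixed at half the most. Time passes only in rows, so rows that repeat a pose let the fingers close. It gives the time, the measured TCP pose, the force, the opening and the grip force at its end, in the units of the state.
- robot.get_obs(): the state, without advancing time (a new reading comes with each control period).
- robot.snapshot(name): name is "scene" or "side" or "wrist"; returns a dict with "image" (384x512x3 uint8, red, green, blue), "depth" (384x512 float32, m along the optical axis (not along the pixel's ray), 0 where there is no reading), "fov_y" (degrees; the focal length in pixels is half the picture's height over the tangent of half this angle, whatever the lens; pixels are square), "cx", "cy" (the principal point, pixels), "D" ([k1, k2, p1, p2, k3] as OpenCV has them; the pictures are not rectified), "origin" and "orientation" of the camera in the world; the wrist camera has in their place "T_tool_cam" (4x4, takes a point from camera to tool coordinates, whose origin is the TCP and whose axes are the flange's). Camera axes: x right, y up, looking along -z (the intrinsics and any distortion apply to the point x, -y, -z); pixel columns grow to the right and rows downward; lengths in m; the calibration is good to about 2 mm. A picture is of the moment at which its call begins: read the wrist's pose just before it.
- robot.close_job(): hands the job in; it is judged then, once.
The state is a dict: "time": time; "joint_positions": joint angles; "qvel": joint speeds; "joint_torque": joint torques, N m; "tool_pos": TCP position; "ee_rot": TCP orientation; "wrist_force": force on the tool from outside, world axes, zero at the start; "wrist_torque": the same for the moment, N m; "width": finger opening in m; "finger_force": force on a finger pad.
Only numpy, scipy, OpenCV 4.12 (cv2) and the standard library are available. Lean on these libraries where they do the work, as an engineer would, in place of code of your own. Each camera call takes 0.05 s, during which the arm holds its last target. There are 200 camera calls.

TASK

Turn the curing box's selector knob to the long line (its rest setting) first, then give the lid a short upward tug by its bar handle, before pushing the release, to find out whether the lid is caught. If it is caught, let it down, push the black thumb release sideways, towards the knob's side, as far as it goes to free it, and lift again. Finish still gripping the lid's handle and holding the lid steady, open about 40 degrees (30 to 50 is fine), with the knob still at the long line and the bottle, jar, pot and awl beside the box left where they are.

Things in the scene. Friction and masses are not known exactly. Their poses are not given: they have to be found in the camera images.
- curing_box: Fixed ivory curing box, 90 mm high; in its own frame it spans x -135..+115, y -130..+130 mm from its origin (on the table), z up; its -x side is the front. The front 100 mm of its top (x -135..-35) is a fixed flat deck with the selector knob (left, x -87, y +70) and the thumb release (right, x -85, y -62); behind it lies the grey lid.
- selector_grip (a point): Centre of the selector's grip bar, on its vertical turning axis, 122 mm above the table. The black knob is a 44 mm disc with a straight upright bar on it, 42 mm long, 14 mm thick, from 103 to 133 mm above the table. The frame turns with the knob: bar along its x axis, white pointer stripe towards its own -x.
- selector (a joint): Turn of the selector (rad), clockwise from above as it grows, stops at 0 and 2.09; detents every 30 degrees, about 0.05 N m to pass. Marks round it: 0 one dot (pointer to the box's +y), 0.52 two dots, 1.05 three dots, 1.571 the long line (pointer to the box's +x, at the lid), 2.09 a small ring. Starts at one, two or three dots.
- lid_handle (a point): Middle of the lid's steel bar handle: round, 10 mm thick, 90 mm long, along the box's y, its centre line 36 mm above the lid's upper face; 136 mm above the table when the lid is shut. With the lid shut it lies 115 mm in front of the hinge line and 46 mm above it; it moves with the lid.
- lid_hinge (a point): Middle of the lid's hinge line: along the box's y, at the rear of the box (x +110 mm in the box's frame), 90 mm above the table.
- lid (a joint): Opening of the grey lid (rad): 0 shut, grows as its front rises, to 1.4. 145 mm deep, 260 wide, 10 thick, about 0.4 kg; falls shut if let go. A hidden bolt may have caught it, which cannot be seen: a caught lid lifts only about 0.035 rad (4 mm at the handle), then stops hard; a free one keeps rising at about 3 N. Hold it at the end at 0.52 to 0.87.
- release_top (a point): Centre of the top of the thumb release, a black plastic block 24 mm (box x) x 12 mm (box y) x 22 mm high that stands on the deck; top 112 mm above the table.
- release (a joint): Travel of the release (m) along the box's +y, 0 to its stop at 0.016; a spring returns it (1.5 N at the start, up to about 5 N on the way). At 0.013 or more it throws a caught bolt clear, which stays clear once let go. With the lid free it does nothing; it looks the same in both cases. Let the lid down before pushing it.
- glue_bottle: Loose white bottle, 44 mm wide, 120 mm tall, left of the box; origin at its underside. Leave alone.
- oil_pot: Loose brass pot, 52 mm wide, 66 mm tall, left of the box; origin at its underside. Leave alone.
- wax_jar: Loose amber jar, 60 mm wide, 55 mm tall, right of the box; origin at its underside. Leave alone.
- awl: Loose awl with a wooden handle, 130 mm long, lying right of the box; origin at its underside, handle to its own -x. Leave alone.

How it is judged:
On the way, in this order (a step that is already met when the one before it is completed fails the run):
1. the selector stands at the long line, the lid still shut (value of joint selector between 1.421 and 1.721 rad and value of joint lid below 0.015 rad), for 0.2 s.
2. the lid is tugged up by the hand (at least 0.015 rad) with the release not yet pushed (value of joint lid above 0.015 rad and value of joint release below 0.003 m and contact force between the fingers and lid above 0.5 N), for 0.05 s.
3. the lid is free and lifted (value of joint lid above 0.2 rad and contact force between the fingers and lid above 0.5 N), for 0.1 s.
At the end, for the whole second after the job is handed in: The fingers hold the lid (contact over 0.5 N, nothing else carrying it) steady at 0.49 to 0.91 rad, the selector stands within 0.15 rad of the long line (1.571), and the four bystanders are within 30 mm of where they stood (value of joint selector between 1.421 and 1.721 rad and value of joint lid between 0.49 and 0.91 rad and velocity of joint lid between -0.06 and 0.06 rad/s and contact force between the fingers and lid above 0.5 N and contact force between each of glue_bottle, oil_pot, wax_jar, awl and lid below 0.1 N and not (distance of glue_bottle from where it was at the start of the episode above 0.03 m) and not (distance of oil_pot from where it was at the start of the episode above 0.03 m) and not (distance of wax_jar from where it was at the start of the episode above 0.03 m) and not (distance of awl from where it was at the start of the episode above 0.03 m)); the arm keeps its last pose, push and grip.
It fails at once if a bottle, pot, jar or awl is moved by more than 30 mm (distance of any of glue_bottle, oil_pot, wax_jar, awl from where it was at the start of the episode above 0.03 m).
It fails at once if the lid is lifted while the selector is away from the long line (value of joint lid above 0.02 rad and (value of joint selector below 1.321 rad or value of joint selector above 1.821 rad)).
It fails at once if the release is pushed before the selector is at the long line (value of joint release above 0.006 m and value of joint selector below 1.321 rad).
It also fails if it takes over 72 s, if anything falls off the work surface, if the arm or the gripper's body presses on something with over 40 N, if the wrist force passes 120 N, or if a joint passes its speed limit or range.

## Working session

There is one attempt and no reset: what is moved stays moved. The work goes in short steps, Python scripts to look and compute and a tool call to move; the robot and the scene stay as the last step left them, time stands still between calls to the robot, and variables do not carry over. Pictures are saved under pics/ and viewed, at most 10 in all, crops included, and the job is handed in when it is done.

Besides the shell and the picture viewer there is one more tool, called after "Call:" as name(argument=value, ...) on one line, values as JSON. move_arm: Moves the arm, as the interface text tells. Its arguments: {"type":"object","properties":{"deltas":{"type":"array","items":{"type":"number"}}},"required":["deltas"]}

```bash
mkdir -p pics
cat > h.py <<'E'
import numpy as np, cv2
from bench import robot
from scipy.spatial.transform import Rotation as R
def snap(n):
    o=robot.get_obs(); s=robot.snapshot(n)
    if 'T_tool_cam' in s:
        T=np.eye(4);T[:3,:3]=rot(o['ee_rot']).as_matrix();T[:3,3]=o['tool_pos'];C=T@np.array(s['T_tool_cam'])
    else:
        C=np.eye(4);C[:3,:3]=rot(s['orientation']).as_matrix();C[:3,3]=s['origin']
    s['C']=C;f=192/np.tan(np.radians(s['fov_y'])/2)
    s['K']=np.array([[f,0,s['cx']],[0,f,s['cy']],[0,0,1.]]);s['D']=np.array(s['D'],float)
    return s
def rot(e):
    e=np.array(e)
    return R.from_matrix(e) if e.ndim==2 else R.from_euler('xyz',e) if e.size==3 else R.from_quat(e)
def rays(s,px):
    u=cv2.undistortPoints(np.array(px,float).reshape(-1,1,2),s['K'],s['D']).reshape(-1,2)
    return np.c_[u[:,0],-u[:,1],-np.ones(len(u))]
def plane(s,px,z):
    d=rays(s,px)@s['C'][:3,:3].T;o=s['C'][:3,3]
    return o+d*((z-o[2])/d[:,2])[:,None]
def bydepth(s,px):
    p=np.array(px).reshape(-1,2).astype(int);z=s['depth'][p[:,1],p[:,0]]
    return (rays(s,p)*z[:,None])@s['C'][:3,:3].T+s['C'][:3,3]
def proj(s,P):
    Q=(np.array(P,float).reshape(-1,3)-s['C'][:3,3])@s['C'][:3,:3]
    return cv2.projectPoints(Q*[1,-1,-1],np.zeros(3),np.zeros(3),s['K'],s['D'])[0].reshape(-1,2)
def save(s,n): cv2.imwrite('pics/'+n+'.png',s['image'][...,::-1])
E
python3 - <<'E'
from h import *
o=robot.get_obs();print(o)
a=[]
for n in('scene','side','wrist'):
    s=snap(n);save(s,n+'0');print(n,s['C'].round(3).tolist(),s['fov_y'],s['D']);a.append(s['image'])
E
```

```text
{'time': 0.0, 'joint_positions': array([ 1.22389606e+00,  8.79573326e-02,  1.37221688e+00, -3.96178181e-05,
        1.68360516e+00, -1.03132972e-01]), 'qvel': array([ 5.89933163e-04, -4.16055575e-05, -6.79492620e-04,  1.04938010e-04,
       -4.51129251e-04,  3.02237692e-04]), 'joint_torque': array([-6.24705699e-04, -3.40178311e+01, -3.02429187e+01,  7.17062526e-02,
        3.26794235e-02, -1.69090763e-04]), 'tool_pos': array([0.13259867, 0.53321897, 0.20432187]), 'ee_rot': array([-3.13941350e+00, -1.85956958e-04,  2.89782074e+00]), 'wrist_force': array([-0.17621262, -0.41036532, -0.17446922]), 'wrist_torque': array([ 0.01145831, -0.00803484, -0.03885361]), 'finger_force': 0.0, 'width': 0.09442659133106983}
scene [[-0.211, -0.821, 0.53, 1.237], [0.977, -0.177, 0.115, 0.206], [-0.001, 0.543, 0.84, 1.106], [0.0, 0.0, 0.0, 1.0]] 43.560275645242925 [-0.10114399  0.          0.          0.          0.        ]
side [[0.978, 0.113, -0.175, 0.424], [-0.208, 0.534, -0.82, -0.723], [0.001, 0.838, 0.546, 0.631], [0.0, 0.0, 0.0, 1.0]] 46.19131161325193 [-0.04248025  0.          0.          0.          0.        ]
wrist [[0.241, -0.942, -0.235, 0.065], [0.97, 0.234, 0.06, 0.551], [-0.002, -0.242, 0.97, 0.383], [0.0, 0.0, 0.0, 1.0]] 58.623792168467915 [-0.10026603  0.          0.          0.          0.        ]
```

View pics/scene0.png

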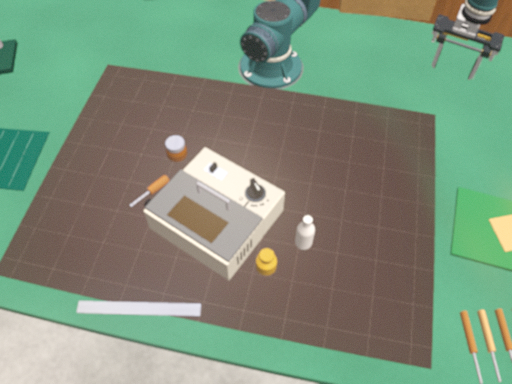

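View pics/side0.png

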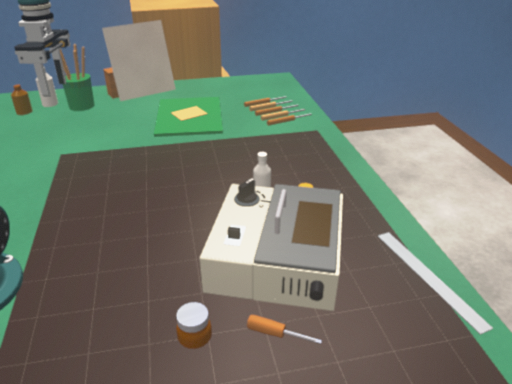

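The scene view shows the box with its front facing the robot: knob at about (257,190), release (212,168), handle running (197,186) to (228,208). The bottle (305,232) and pot (266,261) are on the knob side; the jar (176,147) and awl (150,190) are on the release side. In the side view the knob is at (247,192), the release (234,232) and the handle (281,210).

```bash
cat > m.py <<'E'
from h import *
P=[];C=[];S={}
vv,uu=np.mgrid[0:384,0:512]
px=np.c_[uu.ravel(),vv.ravel()]
for n in('scene','side'):
    s=snap(n);S[n]=s
    p=bydepth(s,px);ok=(s['depth'].ravel()>0)&(p[:,0]>.25)&(p[:,0]<.9)&(abs(p[:,1])<.4)&(p[:,2]>.02)
    P.append(p[ok]);C.append(s['image'].reshape(-1,3)[ok].astype(int))
    q=p[ok];k=(q[:,2]>.083)&(q[:,2]<.107)
    print(n,len(q),cv2.minAreaRect(q[k][:,:2].astype(np.float32)*1000))
    d=(q[:,2]>.083)&(q[:,2]<.095);print('deck z',np.median(q[d][:,2]),np.percentile(q[k][:,2],[5,50,95]))
np.savez('c.npz',P=np.vstack(P),C=np.vstack(C),i=np.r_[np.zeros(len(P[0])),np.ones(len(P[1]))])
E
python3 m.py
python3 - <<'E'
import cv2
a=cv2.imread('pics/scene0.png')[130:290,120:340];b=cv2.imread('pics/side0.png')[140:310,190:360]
a=cv2.resize(a,(528,384),interpolation=3)
a=cv2.resize(cv2.imread('pics/scene0.png')[140:220,180:300],(798,532),interpolation=2)
cv2.imwrite('pics/c1.png',a)
E
```

```text
scene 11478 ((639.567626953125, 25.572463989257812), (370.58551025390625, 251.0842742919922), 67.70374298095703)
deck z 0.08938027052098496 [0.08682956 0.0978808  0.10256592]
side 16067 ((636.1837768554688, 18.466262817382812), (363.34344482421875, 248.70277404785156), 67.44916534423828)
deck z 0.09109002980931097 [0.08916503 0.10042661 0.10303632]
```

View pics/c1.png

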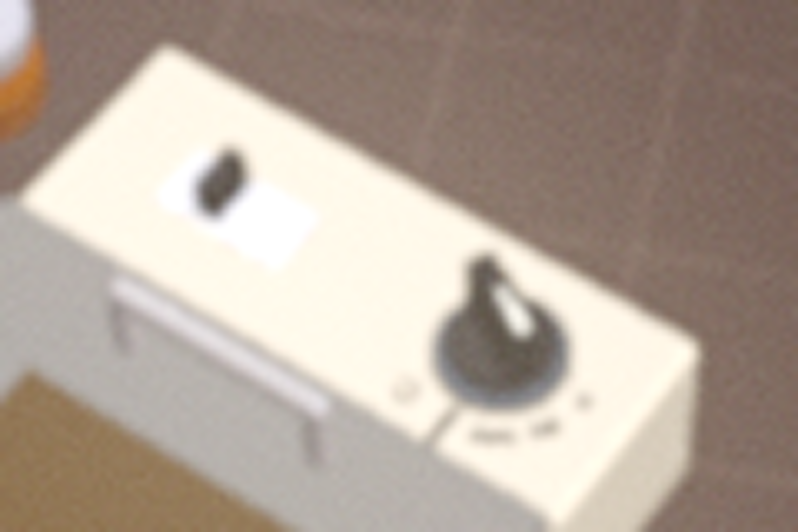

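The crop shows the release at (220,182), the handle from (115,290) to (325,410), and the marks around the knob. The white stripe runs (497,285) to (528,335), so it points between one and two dots in the picture and still needs measuring at height.

Run:
```python
from h import *
z=np.load('c.npz');P,C,I=z['P'],z['C'],z['i']
for i in(0,1):
    q=P[(I==i)&(P[:,2]>.083)&(P[:,2]<.107)]
    g=np.zeros((400,500),np.uint8)  # x .4-.9, y -.2...2 at 1mm
    a=((q[:,:2]-[.4,-.2])*1000).astype(int);ok=(a>=0).all(1)&(a[:,0]<500)&(a[:,1]<400);a=a[ok]
    g[a[:,1],a[:,0]]=255
    g=cv2.morphologyEx(g,cv2.MORPH_CLOSE,np.ones((13,13)));g=cv2.morphologyEx(g,cv2.MORPH_OPEN,cv2.getStructuringElement(2,(61,61)))
    c=max(cv2.findContours(g,0,1)[0],key=cv2.contourArea);r=cv2.minAreaRect(c);print(r)
# corner picks scene (front right, front left, crop px) at z=.09
s=snap('scene');t=lambda l:[(180+(x+.5)/6.65-.5,140+(y+.5)/6.65-.5) for x,y in l]
c=plane(s,t([(168,44),(700,345)]),.09);print('front corners',c,np.linalg.norm(c[1]-c[0]))
u=c[1]-c[0];yb=u[:2]/np.linalg.norm(u[:2]);xb=np.array([yb[1],-yb[0]]);print('yaw',np.arctan2(xb[1],xb[0]))
print('origin',c[:,:2].mean(0)+.135*xb)
h=plane(s,t([(113,287),(327,409)]),.139);print('handle',h,np.linalg.norm(h[1]-h[0]),h.mean(0))
k=plane(s,t([(500,352)]),.096);print('knob disc',k)
st=plane(s,t([(497,285),(528,335)]),.133);print('stripe',st)
r=plane(s,t([(234,155)]),.112);print('rel',r)
for i in (0,1):
    b=(I==i)&(P[:,2]>.114);q=P[b]
    print('high',len(q))
    bb=(np.linalg.norm(q[:,:2]-k[0,:2],axis=1)<.035);w=q[bb];wc=C[b][bb].sum(1)
    print('knob top',np.median(w,0),cv2.minAreaRect((w[w[:,2]>.125][:,:2]*1000).astype(np.float32)),'white',w[(wc>450)].mean(0))
```

```text
((219.01422119140625, 175.84951782226562), (258.175048828125, 247.32476806640625), 67.10945129394531)
((216.97708129882812, 170.3056640625), (258.7366638183594, 245.74563598632812), 67.34064483642578)
front corners [[ 0.45224075 -0.09509927  0.09      ]
 [ 0.5525874   0.14334881  0.09      ]] 0.25870241150615486
yaw -0.398335294267562
origin [ 0.62684465 -0.02823964]
handle [[ 0.60582825 -0.06998306  0.139     ]
 [ 0.64122503  0.02003081  0.139     ]] 0.09672347553307137 [ 0.62352664 -0.02497613  0.139     ]
knob disc [[0.57582407 0.06994586 0.096     ]]
stripe [[0.57102822 0.06762226 0.133     ]
 [0.59054284 0.0834259  0.133     ]]
rel [[ 0.51770276 -0.04858881  0.112     ]]
high 359
knob top [0.5802333  0.07063566 0.13002034] ((574.5772705078125, 69.26547241210938), (44.733856201171875, 13.328561782836914), 37.213863372802734) white [0.57457036 0.07073337 0.13067792]
high 473
knob top [0.57304596 0.0604205  0.12824595] ((573.6626586914062, 65.85598754882812), (41.65596389770508, 15.138251304626465), 34.27180862426758) white [0.58222637 0.07346627 0.13263374]
```

```bash
cat >> h.py <<'E'
BYAW=np.radians(-22.7); BO=np.array([.6268,-.029])
def bx(x,y,z):
    c,s=np.cos(BYAW),np.sin(BYAW);return np.array([BO[0]+c*x-s*y,BO[1]+s*x+c*y,z])
def go(p,yawdeg):
    o=robot.get_obs();r=rot(o['ee_rot']);t=R.from_euler('xyz',[np.pi,0,np.radians(yawdeg)])
    print('now',o['time'],o['tool_pos'].round(4),np.degrees(o['ee_rot']).round(2),'F',o['wrist_force'].round(1),'w',round(o['width'],4))
    print('rv',(r.inv()*t).as_rotvec().round(3),'cm',(r.inv().apply(np.array(p)-o['tool_pos'])*100).round(2))
E
python3 - <<'E'
from h import *
go([.5737,.0685,.2],217.3)
E
```

```text
now 0.3 [0.1327 0.5336 0.2051] [-179.96   -0.    166.03] F [ 0.9 -0.4  0.8] w 0.0937
rv [-0.001 -0.    -0.895] cm [-54.02 -34.49   0.53]
```

Call:
move_arm(deltas=[0,0,-0.1,-4,-2.6,0,-1,0,0,-0.2,-8,-5.1,0,-1,0,0,-0.3,-12,-7.7,0,-1,0,0,-0.4,-16,-10.2,0,-1,0,0,-0.5,-20,-12.8,0,-1,0,0,-0.6,-24,-15.3,0,-1,0,0,-0.7,-28,-17.9,0,-1,0,0,-0.8,-32,-20.4,0,-1])

```text
time: 1.1
tool_pos: [0.395, 0.2569, 0.2057]
ee_rot: [3.141, 0.001, -2.581]
wrist_force: [0.7, 0.5, -0.4]
width: 0.0937
finger_force: 0.0
```

Run:
```python
from h import *
go([.5737,.0685,.2],217.3)
```

```text
now 1.1 [0.395  0.2569 0.2057] [ 1.7999e+02  5.0000e-02 -1.4789e+02] F [ 0.7  0.5 -0.4] w 0.0937
rv [ 0.     0.001 -0.091] cm [ -5.12 -25.46   0.57]
```

Call:
move_arm(deltas=[0,0,-0.09,-0.9,-4.4,0,-0.5,0,0,-0.09,-1.7,-8.5,0,-0.3,0,0,-0.09,-2.6,-12.8,0,-0.2,0,0,-0.09,-3.4,-17,0,-0.1,0,0,-0.09,-4.3,-21.2,0,-0.1,0,0,-0.09,-5.1,-25.4,0.5,-0.1,0,0,-0.09,-5.1,-25.4,0.5,-0.1,0,0,-0.09,-5.1,-25.4,0.5,-0.1])

```text
time: 1.9
tool_pos: [0.5714, 0.0692, 0.1996]
ee_rot: [3.14, -0.001, -2.497]
wrist_force: [-0.7, 0.1, 1.1]
width: 0.0518
finger_force: 0.0
```

Run:
```python
from h import *
go([.5737,.0685,.2],217.3)
s=snap('wrist');save(s,'w1')
print(proj(s,[[.5737,.0685,.133],bx(-87,0,0)*0+bx(-.087,.07,.09),bx(-.085,-.062,.112),bx(-.005,.045,.136),bx(-.135,.13,.09)]))
```

```text
now 1.9 [0.5714 0.0692 0.1996] [ 1.7991e+02 -7.0000e-02 -1.4308e+02] F [-0.7  0.1  1.1] w 0.0518
rv [ 0.002 -0.001 -0.007] cm [-0.14 -0.19 -0.04]
[[250.48440662 202.601551  ]
 [251.56549129 189.2263569 ]
 [159.23581582  48.92187251]
 [141.52419181 229.12005108]
 [332.07137167 219.16181361]]
```

View pics/w1.png

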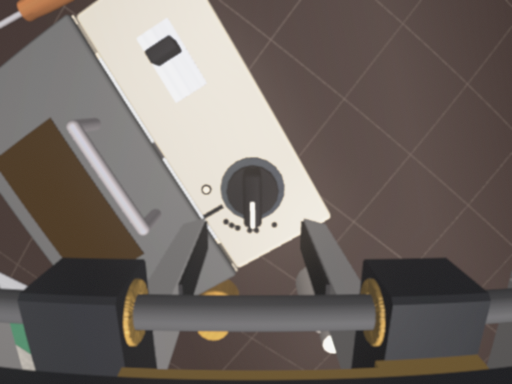

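The wrist view puts the knob centre at (252,190) with its stripe at two dots (252,225) and the bar aligned with the tool. The release (163,50) and handle end (143,229) are within 1–2 mm of prediction. Next I descend and grip.

Call:
move_arm(deltas=[0,0,0,-0.1,-0.2,3,-0.1,0,0,0,-0.1,-0.2,6,-0.1,0,0,0,-0.1,-0.2,8,-0.1,0,0,0,-0.1,-0.2,9.2,-0.1,0,0,0,-0.1,-0.2,9.2,-0.1,0,0,0,-0.1,-0.2,9.2,1,0,0,0,-0.1,-0.2,9.2,1,0,0,0,-0.1,-0.2,9.2,1])

```text
time: 2.75
tool_pos: [0.5744, 0.0689, 0.1102]
ee_rot: [-3.14, 0.002, -2.495]
wrist_force: [-1.0, -0.3, 0.7]
width: 0.031
finger_force: 0.0
```

Call:
move_arm(deltas=[0,0,0,0,0,0,1,0,0,0,0,0,0,1,0,0,0,0,0,0,1])

```text
time: 3.05
tool_pos: [0.5735, 0.0692, 0.109]
ee_rot: [3.141, 0.001, -2.495]
wrist_force: [-1.6, 2.1, 2.0]
width: 0.0142
finger_force: 30.0
```

Call:
move_arm(deltas=[0,0,0.14,0,0,0,1,0,0,0.28,0,0,0,1,0,0,0.42,0,0,0,1,0,0,0.56,0,0,0,1,0,0,0.7,0,0,0,1,0,0,0.84,0,0,0,1,0,0,0.98,0,0,0,1,0,0,1.05,0,0,0,1])

```text
time: 3.85
tool_pos: [0.5737, 0.0676, 0.109]
ee_rot: [-3.14, 0.001, 2.733]
wrist_force: [-0.6, -2.2, 2.3]
width: 0.0141
finger_force: 30.0
```

Call:
move_arm(deltas=[0,0,0,0,0,0,1,0,0,0,0,0,0,1,0,0,0,0,0,0,1])

```text
time: 4.15
tool_pos: [0.5737, 0.0676, 0.109]
ee_rot: [-3.14, 0.001, 2.738]
wrist_force: [-0.9, -4.0, 4.3]
width: 0.0136
finger_force: 30.0
```

Run:
```python
from h import *
go(bx(-.087,.07,.2),157.3)
```

```text
now 4.15 [0.5737 0.0676 0.109 ] [-1.7991e+02  8.0000e-02  1.5689e+02] F [-0.9 -4.   4.3] w 0.0136
rv [-0.002  0.001 -0.007] cm [ 0.06  0.12 -9.1 ]
```

Call:
move_arm(deltas=[0,0,0,0,0,0,0.2,0,0,0,0,0,0,0.2,0,0,0,0,0,0,0.2,0,0,0,0,0,0,0.2,0,0,0,0,0,-3,0.2,0,0,0,0,0,-6,0.2,0,0,0,0,0,-9,0.2,0,0,0,0,0,-9,0.2])

```text
time: 4.95
tool_pos: [0.576, 0.0692, 0.204]
ee_rot: [3.137, 0.009, 2.738]
wrist_force: [0.2, 0.1, 1.4]
width: 0.0378
finger_force: 0.0
```

Run:
```python
from h import *
go(bx(-.005,0,.2),67.3)
s=snap('wrist');save(s,'w2')
print(proj(s,[bx(-.087,.07,.133),bx(-.087+.02,.07,.133),bx(-.085,-.062,.112),bx(-.005,.045,.136),bx(-.005,-.045,.136)]))
```

```text
now 4.95 [0.576  0.0692 0.204 ] [179.73   0.51 156.89] F [0.2 0.1 1.4] w 0.0378
rv [0.011 0.003 1.564] cm [-8.02 -7.04  0.44]
[[250.52670364 196.57506857]
 [250.7690496  221.60798114]
 [ 92.38061719 193.23533661]
 [220.77210899 294.76361016]
 [112.62395662 293.89163793]]
```

View pics/w2.png

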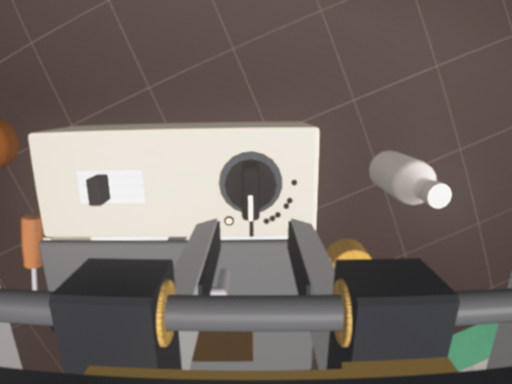

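The knob's stripe (250,208) now points at the long line (251,229). The lid handle is next.

Call:
move_arm(deltas=[0,0,0.14,-1,-0.9,0,0.1,0,0,0.28,-2,-1.8,0,0.1,0,0,0.42,-3,-2.7,0,0.1,0,0,0.56,-4,-3.6,0,0.1,0,0,0.7,-5,-4.4,0,0.1,0,0,0.84,-6,-5.3,0,0.1,0,0,0.98,-7,-6.2,0,0.1,0,0,1.12,-8,-7,0,0.1])

```text
time: 5.8
tool_pos: [0.6188, -0.0273, 0.1956]
ee_rot: [-3.138, -0.001, 1.612]
wrist_force: [-0.4, -0.1, -0.9]
width: 0.042
finger_force: 0.0
```

Call:
move_arm(deltas=[0,0,0.14,0,0,0,0.1,0,0,0.28,0,0,0,0.1,0,0,0.42,0,0,0,0.1,0,0,0.445,0,0,0,0.1,0,0,0.445,0,0,0,0.1])

```text
time: 6.3
tool_pos: [0.6189, -0.0268, 0.1966]
ee_rot: [-3.139, 0.001, 1.175]
wrist_force: [-0.4, -0.7, -0.6]
width: 0.0419
finger_force: 0.0
```

Run:
```python
from h import *
go(bx(-.005,0,.117),67.3)
s=snap('wrist');save(s,'w3')
print(proj(s,[bx(-.005,0,.136),bx(-.085,-.062,.112),bx(-.005,.045,.136),bx(-.005,-.045,.136)]))
```

```text
now 6.3 [ 0.6189 -0.0268  0.1966] [-1.7984e+02  3.0000e-02  6.7330e+01] F [-0.4 -0.7 -0.6] w 0.0419
rv [-0.003  0.001  0.   ] cm [0.11 0.33 7.96]
[[257.94689698 204.2566185 ]
 [163.2542302  266.03593061]
 [258.17838294 142.19119047]
 [257.71077857 260.89000856]]
```

View pics/w3.png

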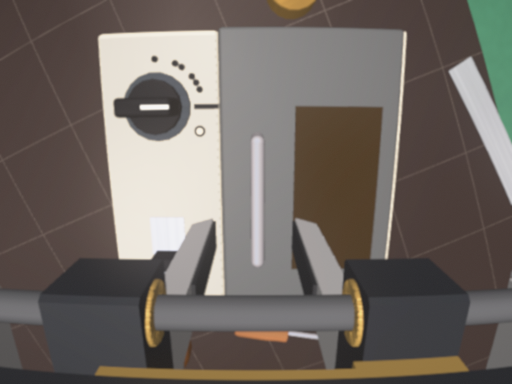

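The handle is vertical at column 258, from (258,137) to (258,265), exactly where predicted. Now descend and grip.

Call:
move_arm(deltas=[0,0,0,0.1,0.3,2.5,0.1,0,0,0,0.1,0.3,5,0.1,0,0,0,0.1,0.3,7,0.1,0,0,0,0.1,0.3,7.9,0.1,0,0,0,0.1,0.3,7.9,0.1,0,0,0,0.1,0.3,7.9,1,0,0,0,0.1,0.3,7.9,1,0,0,0,0.1,0.3,7.9,1])

```text
time: 7.15
tool_pos: [0.6235, -0.0274, 0.1211]
ee_rot: [3.139, -0.001, 1.173]
wrist_force: [-0.0, 0.1, -0.1]
width: 0.0217
finger_force: 0.0
```

Call:
move_arm(deltas=[0,0,0,0,0,0,1,0,0,0,0,0,0,1,0,0,0,0,0,0,1])

```text
time: 7.45
tool_pos: [0.6216, -0.0267, 0.1204]
ee_rot: [-3.139, -0.0, 1.173]
wrist_force: [-4.2, 1.8, 5.1]
width: 0.0094
finger_force: 30.0
```

Call:
move_arm(deltas=[0,0,0,0,0,-0.15,1,0,0,0,0,0,-0.3,1,0,0,0,0,0,-0.3,1,0,0,0,0,0,-0.3,1])

```text
time: 7.85
tool_pos: [0.622, -0.0268, 0.1216]
ee_rot: [-3.139, -0.0, 1.173]
wrist_force: [-3.0, 2.9, -1.8]
width: 0.009
finger_force: 30.0
```

Call:
move_arm(deltas=[0,0,0,0,0,-0.15,1,0,0,0,0,0,-0.3,1,0,0,0,0,0,-0.4,1,0,0,0,0,0,-0.4,1])

```text
time: 8.25
tool_pos: [0.624, -0.0277, 0.1267]
ee_rot: [3.139, -0.001, 1.172]
wrist_force: [4.9, 1.0, -5.3]
width: 0.0089
finger_force: 30.0
```

Call:
move_arm(deltas=[0,0,0,0,0.05,-0.2,1,0,0,0,0,0.05,-0.4,1,0,0,0,0,0.05,-0.4,1,0,0,0,0,0.05,-0.4,1])

```text
time: 8.65
tool_pos: [0.6258, -0.0285, 0.1308]
ee_rot: [3.135, -0.001, 1.172]
wrist_force: [6.8, -1.8, -7.3]
width: 0.0093
finger_force: 30.0
```

```bash
cat > lid.py <<'E'
from h import *
vv,uu=np.mgrid[0:384,0:512];px=np.c_[uu.ravel(),vv.ravel()]
for n in('scene','side'):
    s=snap(n);p=bydepth(s,px);c,sn=np.cos(BYAW),np.sin(BYAW)
    d=p[:,:2]-BO;X=c*d[:,0]+sn*d[:,1];Y=-sn*d[:,0]+c*d[:,1];Z=p[:,2]
    k=(s['depth'].ravel()>0)&(abs(Y)<.12)&(abs(Y)>.06)&(Z>.07)&(Z<.3)&(X>-.2)
    for a in np.arange(-.03,.11,.02):
        m=k&(abs(X-a)<.006)
        if m.sum()>5: print(n,round(a,2),m.sum(),np.percentile(Z[m],[10,50,90]).round(4))
E
python3 lid.py
```

```text
scene -0.03 101 [0.1087 0.1114 0.1139]
scene -0.01 113 [0.1078 0.1104 0.1125]
scene 0.01 111 [0.1054 0.1082 0.111 ]
scene 0.03 211 [0.1041 0.1065 0.1092]
scene 0.05 220 [0.1024 0.1052 0.1075]
scene 0.07 224 [0.1002 0.1033 0.1056]
scene 0.09 221 [0.0996 0.1019 0.1041]
scene 0.11 370 [0.0758 0.0902 0.101 ]
side -0.03 123 [0.1113 0.1133 0.1149]
side -0.01 169 [0.111  0.1122 0.1135]
side 0.01 181 [0.1092 0.1104 0.1118]
side 0.03 231 [0.1075 0.1086 0.11  ]
side 0.05 230 [0.1058 0.1069 0.1083]
side 0.07 238 [0.104  0.1051 0.1062]
side 0.09 237 [0.1021 0.1034 0.1046]
side 0.11 201 [0.0904 0.1005 0.1025]
```

The depth fit gives the lid a slope of about 0.083 rad, well past the 0.035 rad stop, at only about 7 N. So the lid is free and the release isn't needed; I'll lift along the arc.

Call:
move_arm(deltas=[0,0,0,0,0.5,-0.6,1,0,0,0,0,0.9,-1.2,1,0,0,0,0,1.3,-1.7,1,0,0,0,0,1.7,-2.2,1,0,0,0,0,2.1,-2.7,1,0,0,0,0,2.5,-3.2,1,0,0,0,0,2.5,-3.2,1,0,0,0,0,2.5,-3.2,1])

```text
time: 9.55
tool_pos: [0.6463, -0.037, 0.1632]
ee_rot: [3.141, -0.0, 1.173]
wrist_force: [-0.6, 3.1, -2.3]
width: 0.0093
finger_force: 30.0
```

```bash
python3 - <<'E'
from h import *
o=robot.get_obs();p=o['tool_pos'];d=p[:2]-BO;c,s=np.cos(BYAW),np.sin(BYAW);print(c*d[0]+s*d[1],-s*d[0]+c*d[1],p[2],o['wrist_force'])
E
python3 lid.py|grep side
```

```text
0.02105522928226324 0.00014726758810498179 0.16316402906381533 [-0.59857827  3.06894274 -2.25149379]
side -0.03 82 [0.0747 0.0877 0.0907]
side -0.01 229 [0.1506 0.153  0.1551]
side 0.01 156 [0.1424 0.1446 0.1467]
side 0.03 157 [0.134  0.1359 0.1385]
side 0.05 234 [0.1257 0.128  0.1302]
side 0.07 234 [0.1176 0.1198 0.1218]
side 0.09 238 [0.1085 0.111  0.1137]
side 0.11 192 [0.0911 0.1025 0.1046]
```

Call:
move_arm(deltas=[0,0,0,0,0.45,-0.42,1,0,0,0,0,0.9,-0.83,1,0,0,0,0,1.4,-1.2,1,0,0,0,0,1.9,-1.57,1,0,0,0,0,2.45,-1.9,1,0,0,0,0,2.95,-2.2,1,0,0,0,0,2.95,-2.2,1,0,0,0,0,2.95,-2.2,1])

```text
time: 10.45
tool_pos: [0.6736, -0.0483, 0.1866]
ee_rot: [3.14, -0.001, 1.173]
wrist_force: [-3.3, 3.8, 1.6]
width: 0.0093
finger_force: 30.0
```

Call:
move_arm(deltas=[0,0,0,0,0,0,1,0,0,0,0,0,0,1,0,0,0,0,0,0,1,0,0,0,0,0,0,1,0,0,0,0,0,0,1,0,0,0,0,0,0,1])

```text
time: 11.05
tool_pos: [0.6735, -0.0482, 0.1866]
ee_rot: [3.14, -0.001, 1.173]
wrist_force: [-3.6, 3.7, 3.3]
width: 0.0089
finger_force: 30.0
```

```bash
python3 lid.py|grep side; python3 -c "
from h import *
s=snap('side');save(s,'s4')"
```

```text
side -0.03 106 [0.0731 0.0858 0.0898]
side 0.01 233 [0.1846 0.1887 0.1906]
side 0.03 193 [0.169  0.1734 0.1764]
side 0.05 154 [0.152  0.1555 0.1597]
side 0.07 217 [0.1349 0.1389 0.1432]
side 0.09 235 [0.1179 0.1224 0.1265]
side 0.11 207 [0.1009 0.1046 0.1082]
```

View pics/s4.png

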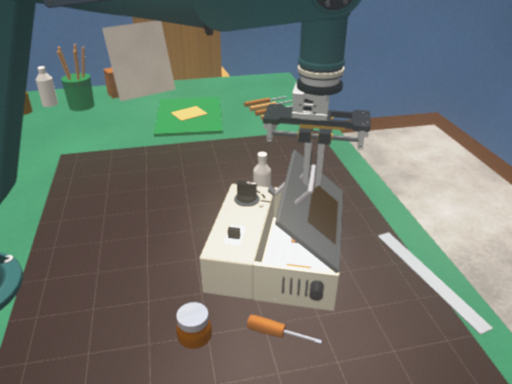

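The lid stands open at about 0.69 rad, held by the gripper near (313,180). The knob (247,192) is still at the line, and the bottle, jar and awl stand where they were. Handing in.

```bash
python3 -c "
from bench import robot
print(robot.close_job())"
```

```text
the job is handed in; nothing more can be done
None
```

I turned the knob to the long line and tugged the lid. It was free, so I left the release alone, and handed the job in with the gripper steadily holding the lid at about 0.69 rad (40°); the judge's verdict was not shown.

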